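Take the hand mill apart and set out its parts

ROBOT

A 6-joint arm with a two-finger parallel gripper is mounted at the origin on the work surface. World frame = base frame: x ahead of the robot, y to its left, z up, the work surface at z = 0. Lengths are in mm, angles in rad, forces in N, time in s.
With the tool pointing down it reaches from about 400 to 925 mm from the base axis. Payload 3.4 kg.
Tool frame: the origin (TCP) lies between the finger pads; the fingertips stand ctrl.nose_length ahead of it and the grasp point (between the pads) lies 11 mm behind it (ctrl.nose_length is the distance from the TCP to the fingertips, in mm); z points along the fingers, y is the line along which they close (so a half turn about z gives the same grasp; the last joint's range is limited). The gripper opens to 85 mm and grips with 20 to 120 N. Pads are 22 mm wide; open, the fingers measure 114 mm over their backs; the gripper's body (76 mm by 85 mm) begins 54 mm behind the grasp point. The pads swing forward as they close: fully open they stand 13 mm farther back than shut.
Start: joints at [1.133, 0.307, 1.506, -0, 1.328, -0.073], TCP at [204.624, 537.364, 239.305] pointing down, gripper open.
Joint ranges: [-3.12, 3.12], [-1.05, 2.28], [0.14, 2.33], [-1.42, 4.57], [0.1, 2.73], [-2.68, 2.68]. Speed limits (rad/s): [2.57, 2.57, 3.14, 3.14, 3.14, 3.14].

INTERFACE

Orientations are given as [roll, pitch, yaw] about the fixed x, y, z axes, in that order (R = Rz(yaw) Ry(pitch) Rx(roll)).
In Python, from bench import ctrl, eyes, finder gives the robot as it stands.
- The arm moves only by the shell command python3 -m handwheel 'ROWS' [FORCE]. ROWS is JSON, a list of rows, each a list of 5 numbers: the opening in per cent of the stroke, from 0 (shut) to 100 (fully open), then the shift along the tool's x, y, z in m, then the turn about the tool's z in rad. A call has exactly 10 rows; each row shifts and turns the commanded pose from where the row before left it, along the tool's axes as they then stand; what a row does not reach is not made up. A row lasts 1/12 s, in which the tool goes at most 41.7 mm and 7.16 degrees, less where a joint would pass 70% of its speed; a pose out of reach is approached as far as the arm can. A call is refused whole if a number of a shift passes 0.0417 or a number of a turn 0.125, either way. A call with a gripper value outside its range is refused whole. The fingers move at their own pace and stop on an object; FORCE is the grip in N (left out, the last holds). Time passes only in rows, so rows that do not move let the fingers close, or fill a call up. It gives the time, the measured TCP pose, the force, the opening and the grip force at its end, in the units of the state.
- ctrl.get_obs(): the state, without advancing time (a new reading comes with each control period).
- eyes.camera(name): name is "scene" or "top" or "wrist"; returns a dict with "frame" (400x640x3 uint8, blue, green, red), "z_map" (400x640 float32, mm along the optical axis (not along the pixel's ray), 0 where there is no reading), "fov_y" (degrees; the focal length in pixels is half the picture's height over the tangent of half this angle, whatever the lens; pixels are square), "cx", "cy" (the principal point, pixels), "R" (3x3) and "t" (3): a world point X has camera coordinates R X + t; the wrist camera has in their place "T_tool_cam" (4x4, takes a point from camera to tool coordinates, whose origin is the TCP and whose axes are the flange's). Camera axes: x right, y down, z forward; pixel columns grow to the right and rows downward; lengths in mm; the calibration is good to about 2 mm. The wrist camera is an equidistant fisheye: a pixel r from the principal point sees the ray r / f radians off the axis. A picture is of the moment at which its call begins: read the wrist's pose just before it.
- ctrl.sign_off(): hands the job in; it is judged then, once.
Trained networks look in a picture, given as the dict that the camera call returned (one of the last four; its "shot" number tells which), for a name from the list of things; names that differ only in an ending like _2 or _b are one class to them, and where a whole thing is asked for, a point or a joint stands for the part that bears it (a point fixed in the world has none). Each returns a list of dicts, best first, with "confidence" (0 to 1); they miss things now and then, are a little off and sometimes report something else, mostly with a low value. They report only what shows in the picture. A call takes as long as a camera call. They do not tell look-alikes from the thing itself.
- finder.cut_out(picture, name): "region" (400x640 bool, what is visible of it) and "bbox" ([left, top, width, height] in pixels, round what is visible of it).
The state is a dict: "clock": time; "joint_positions": joint angles; "qd": joint speeds; "effort": joint torques, N m; "tool_pos": TCP position; "tcp_rot": TCP orientation; "ft_force": force on the tool from outside, world axes, zero at the start; "wrist_torque": the same for the moment, N m; "grip_width": opening from 0.0 (shut) to 1.0 (fully open); "grasp_force": force on a finger pad.
Only numpy, scipy, OpenCV 4.12 (cv2) and the standard library are available. Lean on these libraries where they do the work, as an engineer would, in place of code of your own. Each camera call takes 0.05 s, during which the arm holds its last target. There are 200 camera calls.

TASK

Take the stacked hand mill apart from the top down and set each part, upright and well centred, on its own place: first draw the drive shaft straight up out of its sleeve, without lifting the rest of the mill, and stand it tip down in the terracotta pot; then put the black hopper on the square wooden board, the metal mill body on the round cork mat, and last the white catch cup on the kitchen scale. Lower each part all the way down onto its place before letting go, never tip the three round parts over, and leave the glass shaker and the food can standing where they are.

Things in the scene. Friction and masses are not known exactly. Their poses are not given: they have to be found in the camera images.
- shaft: Drive shaft, top of the stack: steel rod 12 mm diameter, 75 mm long, under a round upright wooden grip 24 mm diameter, 40 mm tall; 0.12 kg. At the start only the grip shows, 2 mm above the hopper's top; the rod passes the hopper and 41 mm into a 14 mm wide sleeve in the mill body; raise it 75 mm or more to clear the hopper. Origin: centre of the rod's lower tip (grip from 75 to 115 mm); z up the rod.
- hopper: Hopper: black plastic ring, 44 mm outer diameter, 20 mm bore, 32 mm tall, about 0.08 kg. Sits in a 4 mm deep, loose round recess in the mill body's top, so that its upper 28 mm is free. Origin: centre of its underside; z up along its axis.
- mill: The mill body, a plain aluminium cylinder, 54 mm outer diameter, 60 mm tall, about 0.35 kg, with a closed bottom (sleeve floor 15 mm above the underside). Sits in a 4 mm deep, loose recess in the cup's top, so that its upper 56 mm is free. Origin: centre of its underside; z up along its axis.
- cup: Catch cup, lowest of the stack, loose on the counter: white ceramic cylinder with steel collar, 68 mm diameter, 56 mm tall, 0.25 to 0.5 kg. Origin: centre of its underside; z up. The stack shares this axis; above the cup's origin lie the mill body's underside at 52 mm, the hopper's at 108 mm and the shaft's tip at 67 mm.
- pot: Place of the shaft: terracotta-coloured thick-walled round pot fixed on the counter, 64 mm outer diameter, 60 mm tall, with a round upright hole 28 mm wide whose floor is 6 mm above the counter. The shaft stands on that floor and may lean on the hole's edge. Origin: centre of the underside; z up.
- board: Place of the hopper: flat square board of light wood, 110 by 110 mm and 12 mm thick, fixed on the counter. Origin: centre of its underside (top face at 12 mm); z up, x and y along its sides.
- mat: Place for the mill body, a flat round cork mat, 116 mm in diameter and 6 mm thick, fixed on the counter. Origin: centre of its underside (top face at 6 mm); z up.
- scale_plate (a point): Place of the catch cup: centre of the top face of the kitchen scale's round steel platform (110 mm diameter, 26 mm above the counter). It stands on a white body, 150 by 130 mm, 20 mm high, fixed on the counter, with a dark display strip beside the platform, towards -x of this point. z up.
- shaker: Bystander, to be left alone: small loose glass shaker with a steel cap, 38 mm diameter, 70 mm tall. Origin: centre of its underside.
- can: Bystander, to be left alone: loose food can with a paper label, 66 mm diameter, 75 mm tall. Origin: centre of its underside.
Things that resemble listed ones, but are neither listed nor needed, are in the scene too. There is more than one size of the pot; the job needs the middle-sized.

How it is judged:
By the outcome, as a careful person would: the job done as asked, in the order asked, and still so for the second after the job is handed in, with the robot touching nothing.
It also fails if it takes over 112 s, if anything falls off the work surface, if the arm or the gripper's body presses on something with over 40 N, if the wrist force passes 120 N, or if a joint passes its speed limit or range.

## Working session

There is one attempt and no reset: what is moved stays moved. The work goes in short steps, Python scripts to look and compute and a shell command to move; the robot and the scene stay as the last step left them, time stands still between calls to the robot, and variables do not carry over. Pictures are saved under pics/ and viewed, at most 14 in all, crops included, and the job is handed in when it is done.

```bash
ls; mkdir -p pics; cat > h.py <<'E'
from bench import ctrl, eyes, finder
import numpy as np, cv2
def pts(p):
    d=p["z_map"]; f=200/np.tan(np.radians(p["fov_y"])/2)
    v,u=np.mgrid[0:400,0:640]
    c=np.stack([(u-p["cx"])/f*d,(v-p["cy"])/f*d,d],-1)
    w=(c-np.array(p["t"]))@np.array(p["R"])
    w[d==0]=np.nan
    return w
E
python3 - <<'E'
from h import *
o=ctrl.get_obs(); print(o, ctrl.nose_length)
for n in("top","scene"):
    p=eyes.camera(n); cv2.imwrite(f"pics/{n}0.png",p["frame"]); W=pts(p); np.save(n+".npy",W)
    print(n,p["R"],p["t"],p["fov_y"])
    for k in "shaft hopper mill cup pot board mat scale_plate shaker can".split():
        for r in finder.cut_out(p,k)[:4]:
            m=r["region"]; w=W[m]; w=w[~np.isnan(w[:,0])]
            if len(w)==0: continue
            zt=np.percentile(w[:,2],95); t=w[w[:,2]>zt-6]
            print(k,round(r["confidence"],2),r["bbox"],"ztop",zt.round(),"top ctr",((t.min(0)+t.max(0))/2).round(1),"ext",(t.max(0)-t.min(0)).round())
E
```

```text
pics
{'clock': 0.0, 'joint_positions': array([ 1.13348737e+00,  3.07564182e-01,  1.50764148e+00, -3.29723565e-05,
        1.32843174e+00, -7.35016477e-02]), 'qd': array([-1.32277212e-03,  3.03656712e-03, -6.10614474e-05, -6.37314031e-05,
        4.39562336e-04, -1.93375723e-03]), 'effort': array([ 3.66140500e-05, -4.57547736e+01, -2.51915163e+01,  2.82258161e-04,
        1.30624723e-02,  9.83671384e-07]), 'tool_pos': array([204.35244077, 536.73773641, 238.39813134]), 'tcp_rot': array([-3.13955108e+00, -1.18250837e-04,  2.77779317e+00]), 'ft_force': array([0.72771155, 0.40462815, 0.26875367]), 'wrist_torque': array([0.01819852, 0.01414764, 0.01661406]), 'grasp_force': 0.0, 'grip_width': 1.002700066265396} 8.0
top [[ 0.01018662 -0.99992959  0.00608668]
 [-0.99671047 -0.01064288 -0.08034284]
 [ 0.08040196 -0.00524824 -0.9967487 ]] [  40.795125    548.23491439 1082.72084181] 45.2034882851518
shaft 0.61 [473.4, 241.1, 20.5, 14.4] ztop 183.0 top ctr [ 435.9 -276.4  181.3] ext [22. 22.  8.]
hopper 0.57 [467.1, 242.1, 21.6, 18.3] ztop 142.0 top ctr [ 433.8 -271.5  140. ] ext [41. 32.  9.]
mi
[... 1870 characters left out ...]
2.7  42.9] ext [46. 44.  9.]
pot 0.64 [175.5, 224.5, 27.4, 31.5] ztop 57.0 top ctr [ 446.2 -279.2   55.6] ext [55. 65.  8.]
pot 0.59 [372.6, 147.5, 23.9, 34.5] ztop 79.0 top ctr [493.7 375.1  77.7] ext [80. 87.  9.]
board 0.65 [255.5, 194.7, 47.1, 30.2] ztop 16.0 top ctr [460.2 -10.9  14.4] ext [135. 137.   9.]
mat 0.71 [260.1, 246.4, 45.1, 37.6] ztop 10.0 top ctr [ 639.5 -126.8    8. ] ext [118. 115.   8.]
scale_plate 0.65 [316.0, 194.8, 64.4, 49.7] ztop 29.0 top ctr [607.2 122.8  28. ] ext [145. 127.   9.]
shaker 0.53 [314.0, 223.5, 14.2, 28.7] ztop 72.0 top ctr [651.9 -11.3  70.2] ext [34. 36.  8.]
can 0.68 [412.0, 176.8, 25.8, 35.0] ztop 78.0 top ctr [693.2 336.7  76.5] ext [61. 61.  9.]
```

View top.

View pics/top0.png

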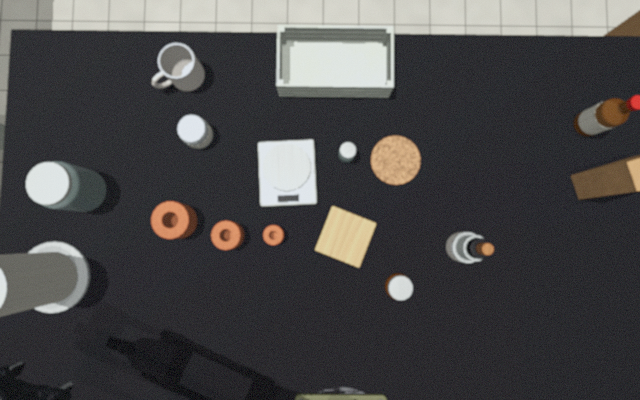

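View pics/scene0.png

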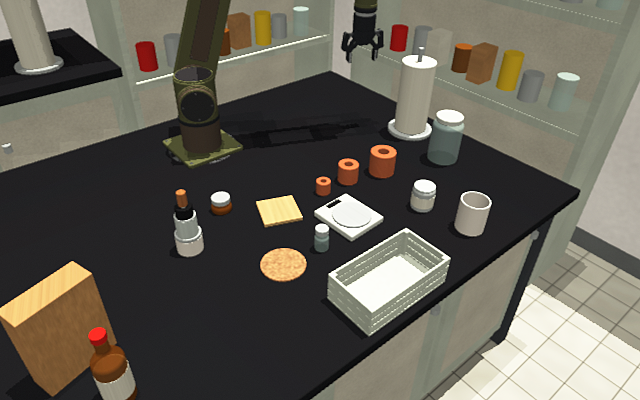

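The top view shows the stack at (470,247) and the mat at (396,160). The scale is at (288,172) with its display at (288,198), and the board is at (346,237). The shaker is at (347,151) and the can at (195,131).
- **Pot candidates:** large (173,220), middle (227,235), small (273,235). I choose the middle one, which measures 62 mm across and about 60 mm tall.
- **Shaft-grip look-alikes:** the brown jar at (400,288) and the bottle at (605,112). The grip is the brown disc at (484,249).
- **Can look-alikes:** the mug at (180,67) and the tall jar at (65,186).

```bash
python3 - <<'E'
from h import *
from scipy.optimize import least_squares
T=np.load("top.npy");S=np.load("scene.npy")
def sel(W,c,r,z0,z1):
    m=(np.hypot(W[...,0]-c[0],W[...,1]-c[1])<r)&(W[...,2]>z0)&(W[...,2]<z1); return W[m]
def enc(P): 
    (c,r)=cv2.minEnclosingCircle(P[:,:2].astype(np.float32)); return np.round(c,1),round(r,1),P[:,:2].mean(0).round(1),np.median(P[:,2]).round(1),len(P)
for n,c,r,a,b in [("grip",(436,-277),22,176,190),("hopper",(436,-277),30,133,146),("cup",(436,-277),50,50,62),("pot",(458,258),45,56,66),("mat",(638,-126),70,4,12),("plate",(615,126),75,24.5,34),("sbody",(604,126),95,17,24),("shaker",(650,-10),30,64,76),("can",(692,337),45,70,84),("board",(458,-9),90,9,18)]:
    for W,k in((T,"top"),(S,"scn")):
        P=sel(W,c,r,a,b)
        print(n,k,*enc(P), cv2.minAreaRect(P[:,:2].astype(np.float32)) if n in("board","sbody") else "")
im=np.hstack([cv2.resize(cv2.imread("pics/top0.png")[195:265,140:300],None,fx=4,fy=4,interpolation=2)])
im2=cv2.resize(cv2.imread("pics/top0.png")[195:265,400:520],None,fx=4,fy=4,interpolation=2)
cv2.imwrite("pics/crop0.png",np.vstack([im,np.pad(im2,((0,0),(0,160),(0,0)))]))
E
```

```text
grip top [ 435.1 -276.5] 11.7 [ 435.2 -276.2] 180.5 115 
grip scn [ 437.8 -278.3] 13.1 [ 440.1 -279.3] 181.8 66 
hopper top [ 435.2 -276.7] 21.9 [ 435.5 -270.8] 138.4 214 
hopper scn [ 440.3 -279.5] 22.9 [ 445.9 -281.7] 139.9 143 
cup top [ 435. -276.] 33.8 [ 436.3 -261.1] 54.5 190 
cup scn [ 438.7 -280. ] 34.9 [ 454.4 -285.9] 55.9 173 
pot top [456.8 259.2] 31.8 [456.1 258.9] 59.2 504 
pot scn [463.  257.2] 34.8 [461.1 256.2] 60.3 177 
mat top [ 635.9 -127.9] 63.4 [ 636.  -124.3] 5.9 1217 
mat scn [ 637.9 -125.3] 69.0 [ 641.7 -128.7] 7.0 1167 
plate top [609.1 119.4] 66.4 [614.  129.8] 26.1 1081 
plate scn [612.5 124.9] 70.8 [618.3 125.7] 27.2 737 
sbody top [603.  128.4] 93.9 [595.9 127.7] 20.3 1980 ((602.13037109375, 128.71389770507812), (149.6270751953125, 129.42701721191406), 3.440114974975586)
sbody scn [605.3 123.7] 93.2 [605.8 115.6] 20.9 760 ((606.7939453125, 126.96495819091797), (152.66184997558594, 134.34078979492188), 4.309563636779785)
shaker top [647.6  -9. ] 17.5 [647.6  -8.6] 68.9 188 
shaker scn [652.5 -10.1] 20.0 [652.5 -12.5] 70.4 115 
can top [691.7 339.2] 30.4 [691.4 338.3] 74.3 569 
can scn [695.3 337.2] 33.6 [696.  334.6] 75.8 227 
board top [456.7  -8. ] 76.0 [455.9  -7.8] 11.5 1881 ((456.2037658691406, -7.738983154296875), (109.64437103271484, 109.7894058227539), 69.0220718383789)
board scn [460.2  -9.1] 76.5 [462.2 -11.7] 12.9 925 ((459.5542907714844, -9.966590881347656), (109.86581420898438, 116.50712585449219), 68.45211029052734)
```

```bash
python3 -m handwheel '[[100,0,0,-0.006,0.12],[100,0,0,-0.006,0.12],[100,0,0,-0.006,0.12],[100,0,0,-0.006,0.12],[100,0,0,-0.006,0.12],[100,0,0,-0.006,0.12],[100,0,0,-0.006,0.12],[100,0,0,-0.006,0.12],[100,0,0,-0.006,0.12],[100,0,0,-0.006,0.12]]' 40
```

```text
clock: 1.93
tool_pos: [204.6, 537.3, 299.6]
tcp_rot: [-3.142, 0.0, 1.572]
ft_force: [-0.6, 0.1, -0.4]
grip_width: 1.0
grasp_force: 0.0
```

View pics/crop0.png

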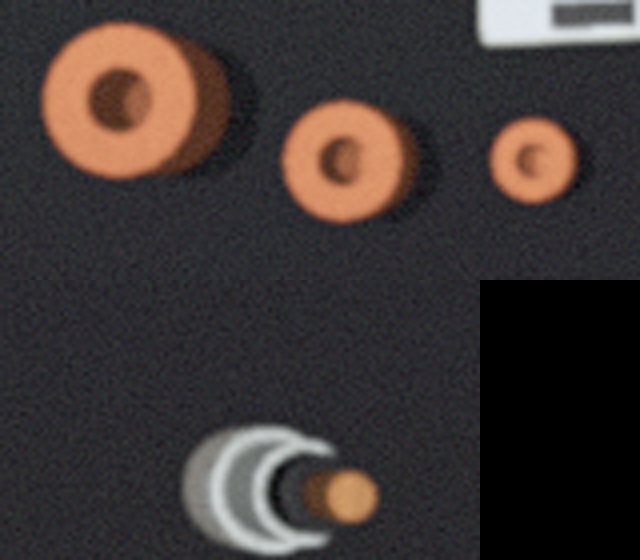

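The crop confirms the middle pot at top-view (227,235), and the brown grip on the black hopper, mill and cup at (484,249). I'm moving over the pot and then to the stack.

```bash
python3 -m handwheel '[[100,-0.028,0.022,0,0],[100,-0.028,0.022,0,0],[100,-0.028,0.022,0,0],[100,-0.028,0.022,0,0],[100,-0.028,0.022,0,0],[100,-0.028,0.022,0,0],[100,-0.028,0.022,0,0],[100,-0.028,0.022,0,0],[100,-0.028,0.022,0,0],[100,-0.028,0.022,0,0]]'
cat >> h.py <<'E'
from scipy.spatial.transform import Rotation as Ro
def wrist(save=None):
    o=ctrl.get_obs(); p=eyes.camera("wrist"); d=p["z_map"]; f=200/np.tan(np.radians(p["fov_y"])/2)
    v,u=np.mgrid[0:400,0:640]; x=u-p["cx"]; y=v-p["cy"]; r=np.hypot(x,y)+1e-9; th=r/f
    s=np.tan(th)/r
    c=np.stack([x*s*d,y*s*d,d,np.ones_like(d)],-1); c[(d==0)|(th>1.4)]=np.nan
    t=c@np.array(p["T_tool_cam"]).T
    R=Ro.from_euler("xyz",o["tcp_rot"]).as_matrix()
    if save: cv2.imwrite(save,p["frame"])
    return p,t[...,:3]@R.T+o["tool_pos"],o
def sel(W,c,r,z0,z1):
    m=(np.hypot(W[...,0]-c[0],W[...,1]-c[1])<r)&(W[...,2]>z0)&(W[...,2]<z1); return W[m]
def enc(P): 
    (c,r)=cv2.minEnclosingCircle(P[:,:2].astype(np.float32)); return np.round(c,1),round(r,1),P[:,:2].mean(0).round(1),np.median(P[:,2]).round(1),len(P)
E
python3 - <<'E'
from h import *
p,W,o=wrist("pics/w1.png"); print(p["fov_y"],p["T_tool_cam"],o["tool_pos"])
for n,c,r,a,b in [("pot",(458,258),45,55,68),("plate",(615,126),75,24,34),("sbody",(604,126),95,15,24),("board",(458,-9),90,8,18)]:
    P=sel(W,c,r,a,b)
    if len(P)>5: print(n,*enc(P), cv2.minAreaRect(P[:,:2].astype(np.float32)))
E
```

```text
clock: 2.77
tool_pos: [427.4, 257.4, 299.5]
tcp_rot: [3.141, -0.0, 1.578]
ft_force: [1.8, 0.6, -0.4]
grip_width: 1.001
grasp_force: 0.0
65.70646984690485 [[-2.70678359e-04 -9.55566084e-01 -2.94776840e-01  7.58979052e+01]
 [ 9.99999364e-01 -5.81407198e-04  9.66476241e-04 -7.02603444e-01]
 [-1.09491729e-03 -2.94776391e-01  9.55565634e-01 -1.36644462e+02]
 [ 0.00000000e+00  0.00000000e+00  0.00000000e+00  1.00000000e+00]] [427.36654693 257.4063266  299.54040678]
pot [458.4 259.6] 32.4 [458.  260.2] 62.0 1668 ((458.5621643066406, 259.7856750488281), (62.2596435546875, 63.58822250366211), 0.5260140299797058)
plate [609.5 132. ] 70.1 [617.8 140.6] 28.3 2583 ((611.3565673828125, 137.73199462890625), (103.19738006591797, 136.29232788085938), 79.29127502441406)
sbody [604.  125.9] 94.9 [582.2 145.3] 22.2 2901 ((603.6361083984375, 129.301513671875), (150.9127655029297, 130.94558715820312), 3.498427391052246)
board [457.1  -7.1] 76.8 [456.5  -0.5] 14.2 3141 ((457.19598388671875, -6.952156066894531), (112.33880615234375, 110.87112426757812), 68.5392837524414)
```

View pics/w1.png

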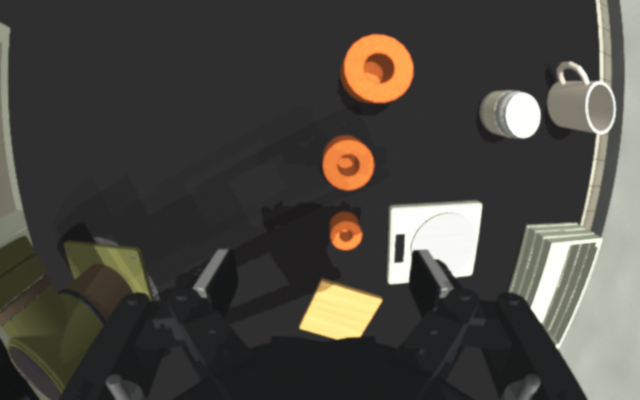

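The wrist view shows the middle pot at (348,163), the board at (341,310), and the scale with its plate at (443,243). The pot position agrees with the other cameras, so next is the stack.

```bash
python3 -m handwheel '[[100,-0.038,0.002,0,0],[100,-0.038,0.002,0,0],[100,-0.038,0.002,0,0],[100,-0.038,0.002,0,0],[100,-0.038,0.002,0,0],[100,-0.038,0,0,0],[100,-0.038,0,0,0],[100,-0.038,0,0,0],[100,-0.038,0,0,0],[100,-0.038,0,0,0]]'
python3 -m handwheel '[[100,-0.035,0,0,0],[100,-0.035,0,0,0],[100,-0.03,0,0,0],[100,-0.02,0,0,0],[100,0,0,0,0],[100,0,0,0,0],[100,0,0,0,0],[100,0,0,0,0],[100,0,0,0,0],[100,0,0,0,0]]'
python3 - <<'E'
from h import *
p,W,o=wrist("pics/w2.png"); print(o["tool_pos"],o["tcp_rot"])
for n,c,r,a,b in [("grip",(436,-277),22,176,190),("hopper",(436,-277),30,133,146),("mill",(436,-277),40,106,116),("cup",(436,-277),50,48,62),("mat",(637,-127),70,4,12),("board",(458,-9),90,8,18)]:
    P=sel(W,c,r,a,b)
    if len(P)>5: print(n,*enc(P), cv2.minAreaRect(P[:,:2].astype(np.float32)))
E
```

```text
clock: 3.65
tool_pos: [438.9, -122.6, 299.6]
tcp_rot: [3.141, 0.0, 1.578]
ft_force: [0.4, 1.1, -0.2]
grip_width: 1.0
grasp_force: 0.0
clock: 4.48
tool_pos: [440.2, -239.9, 299.5]
tcp_rot: [3.141, -0.0, 1.579]
ft_force: [-0.4, -0.2, -0.1]
grip_width: 0.997
grasp_force: 0.0
[ 440.15619238 -239.90273774  299.49134162] [ 3.14138691e+00 -2.33290905e-05  1.57939943e+00]
grip [ 435.7 -276.7] 12.2 [ 435.7 -275.1] 183.7 548 ((435.88775634765625, -276.2814025878906), (22.3055419921875, 23.813915252685547), 78.33649444580078)
hopper [ 435.8 -276.1] 21.9 [ 435.9 -268.8] 141.9 787 ((435.86566162109375, -273.48431396484375), (37.56945037841797, 41.98226547241211), 88.84123992919922)
mill [ 435.8 -275.8] 27.2 [ 436.1 -262.5] 113.5 453 ((436.0788269042969, -268.0301513671875), (36.39406204223633, 52.99606704711914), 88.81051635742188)
cup [ 436.1 -276. ] 34.1 [ 436.3 -258.5] 57.4 538 ((436.9223327636719, -266.2402648925781), (46.71115493774414, 66.71935272216797), 88.88897705078125)
mat [ 637.3 -127.2] 69.2 [ 635.4 -125.8] 8.2 4307 ((638.5670166015625, -123.60990905761719), (128.10060119628906, 131.10577392578125), 41.32749938964844)
board [451.2 -26.1] 65.2 [455.  -39.3] 14.0 2698 ((450.7175598144531, -26.411659240722656), (72.5821762084961, 110.93231964111328), 68.76844787597656)
```

View pics/w2.png

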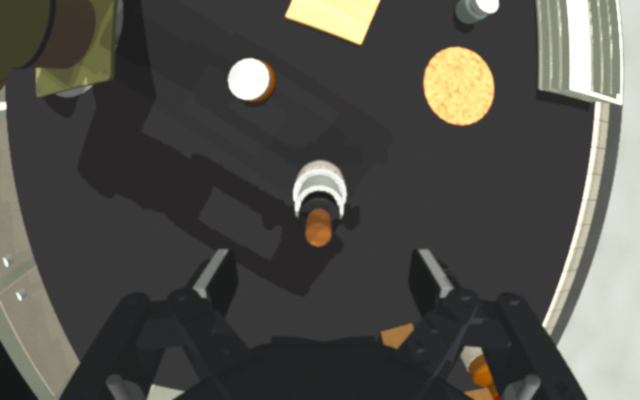

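The wrist view shows the grip at (318,228) with the stack below it at (320,190). The stack axis is at about (436,-276.5). I'll descend onto the grip.

```bash
python3 -m handwheel '[[100,-0.0185,-0.002,0,0.008],[100,-0.018,-0.002,0,0],[100,0,0,0.025,0],[100,0,0,0.025,0],[100,0,0,0.025,0],[100,0,0,0.025,0],[100,0,0,0.025,0],[100,0,0,0.015,0],[100,0,0,0.005,0],[100,0,0,0,0]]'

```

```text
clock: 5.37
tool_pos: [435.5, -276.6, 153.1]
tcp_rot: [-3.139, -0.002, 1.57]
ft_force: [0.4, -0.2, 0.2]
grip_width: 1.003
grasp_force: 0.0
```

```bash
python3 - <<'E'
from h import *
p,W,o=wrist("pics/w3.png"); print(o["tool_pos"],o["tcp_rot"])
for n,c,r,a,b in [("grip",(436,-277),18,176,190),("hopper",(436,-277),27,133,146)]:
    P=sel(W,c,r,a,b)
    if len(P)>5: print(n,*enc(P))
E
python3 -m handwheel '[[60,0,0,0,0],[40,0,0,0,0],[30,0,0,0,0],[20,0,0,0,0],[15,0,0,0,0],[10,0,0,0,0],[10,0,0,0,0],[10,0,0,0,0],[10,0,0,0,0],[10,0,0,0,0]]' 40
```

```text
[ 435.49132815 -276.56101336  153.08000814] [-3.13904871e+00 -1.92107635e-03  1.57037016e+00]
grip [ 435.6 -276.5] 12.4 [ 435.5 -274.2] 183.7 2353
hopper [ 435.6 -276.4] 22.0 [ 435.5 -268. ] 141.8 2758
clock: 6.25
tool_pos: [436.4, -277.8, 155.0]
tcp_rot: [3.141, 0.001, 1.57]
ft_force: [-1.7, 0.5, 5.6]
grip_width: 0.269
grasp_force: 38.9
```

Gripped at 24 mm or so. Lifting straight up.

```bash
python3 -m handwheel '[[10,0,0,-0.003,0],[10,0,0,-0.006,0],[10,0,0,-0.01,0],[10,0,0,-0.012,0],[10,0,0,-0.012,0],[10,0,0,-0.012,0],[10,0,0,-0.012,0],[10,0,0,-0.012,0],[10,0,0,-0.012,0],[10,0,0,-0.01,0]]' 60
python3 - <<'E'
from h import *
p,W,o=wrist("pics/w4.png"); print(o["tool_pos"],o["ft_force"])
for n,c,r,a,b in [("hopper",(436,-277),27,133,146),("mill",(436,-277),40,106,116),("cup",(436,-277),50,48,62)]:
    P=sel(W,c,r,a,b)
    if len(P)>5: print(n,*enc(P))
E
```

```text
clock: 7.08
tool_pos: [436.0, -277.3, 256.7]
tcp_rot: [3.141, 0.0, 1.57]
ft_force: [1.1, 0.1, -2.0]
grip_width: 0.266
grasp_force: 58.8
[ 436.03402209 -277.33809827  256.73261484] [ 1.08642362  0.11355593 -1.97733328]
hopper [ 435.6 -276.5] 22.1 [ 435.8 -272.8] 141.9 1425
mill [ 435.6 -276.3] 27.0 [ 435.2 -266.2] 113.1 680
cup [ 436.  -275.7] 34.1 [ 436.2 -258.3] 57.5 636
```

View pics/w4.png

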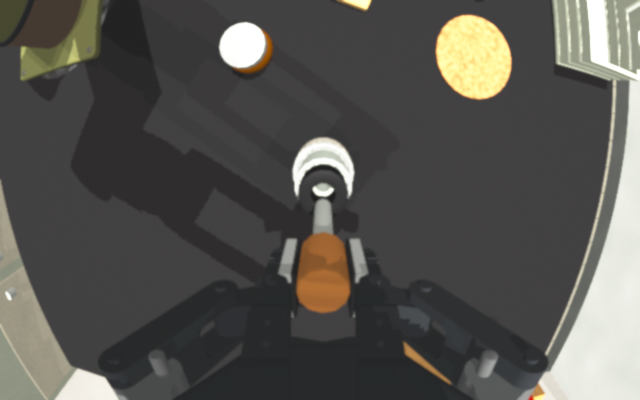

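The view shows the shaft held at (323,265), clear of the hopper at (323,190), which has not moved. Carrying it to the pot.

```bash
python3 -m handwheel '[[10,0.02,0.001,0,0],[10,0.035,0.001,0,0],[10,0.038,0.002,0,0],[10,0.038,0.002,0,0],[10,0.038,0.002,0,0],[10,0.038,0.002,0,0],[10,0.038,0.002,0,0],[10,0.038,0.002,0,0],[10,0.038,0.002,0,0],[10,0.038,0.002,0,0]]'
python3 -m handwheel '[[10,0.038,0.001,0,0],[10,0.036,0.001,0,0],[10,0.03,0.001,0,0],[10,0.02,0.001,0,0],[10,0.012,0,0,0],[10,0.007,0,0,0],[10,0.003,0,0,0],[10,0,0,0,0],[10,0,0,0,0],[10,0,0,0,0]]'
python3 - <<'E'
from h import *
p,W,o=wrist("pics/w5.png"); print(o["tool_pos"],o["tcp_rot"])
for n,c,r,a,b in [("pot",(458,258),45,55,68),("rod",o["tool_pos"],14,160,206)]:
    P=sel(W,c,r,a,b)
    if len(P)>5: print(n,*enc(P))
E
```

```text
clock: 7.97
tool_pos: [453.9, 83.3, 255.4]
tcp_rot: [-3.141, 0.0, 1.57]
ft_force: [0.4, -1.0, -0.9]
grip_width: 0.266
grasp_force: 58.9
clock: 8.8
tool_pos: [458.7, 226.2, 255.3]
tcp_rot: [-3.141, 0.001, 1.568]
ft_force: [-0.4, -1.0, -1.0]
grip_width: 0.27
grasp_force: 58.9
[458.65832678 226.23210864 255.27899447] [-3.14129109e+00  6.12737301e-04  1.56831960e+00]
pot [458.6 259.4] 32.4 [458.3 259.7] 62.0 2207
rod [457.9 227.8] 6.3 [458.2 231.5] 190.6 270
```

View pics/w5.png

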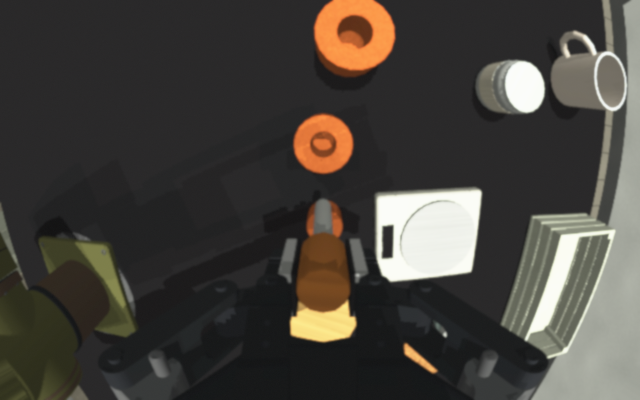

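The rod hangs vertical at (322,215) and the target pot is at (323,143), 33 mm further on in y. I'll centre it and go down to just above the rim.

```bash
python3 -m handwheel '[[10,0.0165,0,0,0],[10,0.0165,0,0,0],[10,0,0,0.01,0],[10,0,0,0.02,0],[10,0,0,0.02,0],[10,0,0,0.02,0],[10,0,0,0.015,0],[10,0,0,0.005,0],[10,0,0,0,0],[10,0,0,0,0]]'
python3 - <<'E'
from h import *
p,W,o=wrist(); print(o["tool_pos"],o["tcp_rot"])
z=o["tool_pos"][2]-255.3
P=sel(W,(458.5,259.4),45,55,68); P=P[np.hypot(P[:,0]-458.5,P[:,1]-259.4)>14]; print("pot",*enc(P))
P=sel(W,o["tool_pos"],14,170+z,206+z); print("rod",*enc(P)); print("lowest", sel(W,o["tool_pos"],8,62,400)[:,2].min())
cv2.imwrite("pics/w6.png",cv2.resize(p["frame"][120:300,240:400],None,fx=3,fy=3))
E
```

```text
clock: 9.68
tool_pos: [459.0, 259.9, 165.5]
tcp_rot: [-3.142, 0.0, 1.569]
ft_force: [-0.3, -0.5, -1.3]
grip_width: 0.267
grasp_force: 58.9
[458.97451957 259.92313055 165.45078133] [-3.14151264e+00  2.66859442e-04  1.56919057e+00]
pot [458.2 259.8] 32.1 [458.2 264. ] 62.0 3288
rod [458.2 261.3] 6.3 [458.4 265.2] 100.6 270
lowest 80.54458575474712
```

View pics/w6.png

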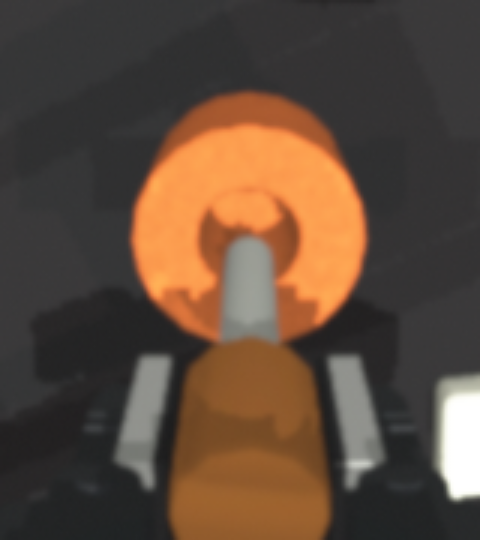

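The rod tip is centred over the hole of the middle pot at crop (248,240). Lowering it in.

```bash
python3 -m handwheel '[[10,0,0,0.006,0],[10,0,0,0.01,0],[10,0,0,0.012,0],[10,0,0,0.012,0],[10,0,0,0.012,0],[10,0,0,0.008,0],[10,0,0,0.004,0],[10,0,0,0.002,0],[10,0,0,0,0],[10,0,0,0,0]]'
python3 -m handwheel '[[10,0,0,0.001,0],[10,0,0,0.001,0],[10,0,0,0.001,0],[10,0,0,0.001,0],[10,0,0,0.001,0],[10,0,0,0,0],[10,0,0,0,0],[10,0,0,0,0],[10,0,0,0,0],[10,0,0,0,0]]'
```

```text
clock: 10.57
tool_pos: [459.1, 260.6, 99.7]
tcp_rot: [3.141, -0.0, 1.57]
ft_force: [0.4, 0.6, -0.7]
grip_width: 0.266
grasp_force: 58.9
clock: 11.4
tool_pos: [458.7, 260.5, 94.3]
tcp_rot: [-3.142, 0.0, 1.57]
ft_force: [-0.6, -0.3, -0.8]
grip_width: 0.264
grasp_force: 58.9
```

```bash
python3 -m handwheel '[[10,0,0,0.0005,0],[10,0,0,0.0005,0],[10,0,0,0.0005,0],[10,0,0,0.0005,0],[10,0,0,0,0],[10,0,0,0,0],[10,0,0,0,0],[10,0,0,0,0],[10,0,0,0,0],[10,0,0,0,0]]'
```

```text
clock: 12.23
tool_pos: [459.0, 260.7, 94.0]
tcp_rot: [3.14, -0.001, 1.57]
ft_force: [-2.6, -0.9, 11.5]
grip_width: 0.267
grasp_force: 60.8
```

Contact at 11 N. Release and rise.

```bash
python3 -m handwheel '[[30,0,0,0,0],[34,0,0,0,0],[40,0,0,0,0],[50,0,0,0,0],[70,0,0,0,0],[100,0,0,0,0],[100,0,0,0,0],[100,0,0,-0.01,0],[100,0,0,-0.03,0],[100,0,0,-0.038,0]]'
python3 -m handwheel '[[100,-0.01,0,-0.035,0],[100,-0.035,-0.001,-0.02,0],[100,-0.038,-0.001,0,0],[100,-0.038,-0.002,0,0],[100,-0.038,-0.002,0,0],[100,-0.038,-0.002,0,0],[100,-0.038,-0.002,0,0],[100,-0.038,-0.002,0,0],[100,-0.038,-0.002,0,0],[100,-0.038,-0.002,0,0]]'
python3 - <<'E'
from h import *
p,W,o=wrist()
s=eyes.camera("scene"); S=pts(s); P=sel(S,(460,257),25,66,140); print("shaft in pot",enc(P),P[:,2].max(),sel(S,(460,257),25,110,140).mean(0),sel(S,(460,257),25,84,105).mean(0))
print(o["tool_pos"])
for n,c,r,a,b in [("mat",(637,-127),70,4,12),("board",(458,-9),90,8,18)]:
    P=sel(W,c,r,a,b)
    if len(P)>5: print(n,*enc(P), cv2.minAreaRect(P[:,:2].astype(np.float32)))
cv2.imwrite("pics/s7.png",cv2.resize(s["frame"][120:220,280:440],None,fx=4,fy=4))
E
```

```text
clock: 13.07
tool_pos: [456.5, 259.4, 169.1]
tcp_rot: [-3.135, 0.003, 1.57]
ft_force: [1.0, -0.1, 0.5]
grip_width: 0.997
grasp_force: 0.0
clock: 13.9
tool_pos: [441.9, -90.2, 226.3]
tcp_rot: [3.14, 0.0, 1.57]
ft_force: [-0.2, 0.2, -0.1]
grip_width: 0.999
grasp_force: 0.0
shaft in pot (array([461.6, 259.6]), 14.7, array([464., 256.]), np.float64(106.0), 118) 124.89367679258767 [462.68408047 257.25159584 118.86799297] [465.17039346 253.98912676  94.23565976]
[441.88993516 -90.24467495 226.25791828]
mat [ 636.6 -126.7] 69.0 [ 634.6 -123.2] 8.3 5019 ((635.28125, -121.8297119140625), (127.68022155761719, 124.35041046142578), 20.764144897460938)
board [457.8  -9. ] 76.4 [457.3  -8.1] 14.0 9332 ((457.552490234375, -7.9604949951171875), (111.01850128173828, 111.18754577636719), 68.74844360351562)
```

View pics/s7.png

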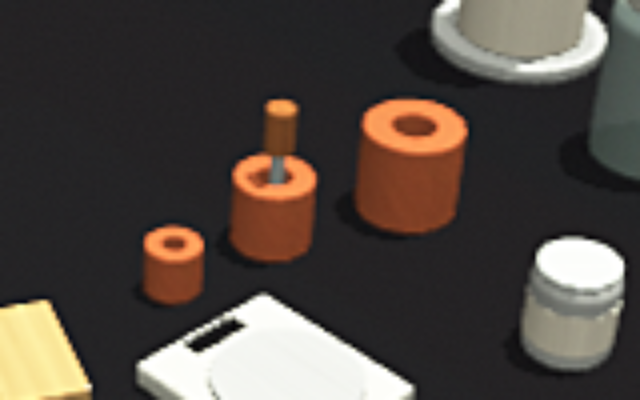

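The crop shows the shaft standing upright in the middle pot at (280,130). Now the hopper.

```bash
python3 -m handwheel '[[100,-0.038,-0.001,0,0],[100,-0.038,-0.001,0,0],[100,-0.038,-0.001,0,0],[100,-0.035,-0.001,0,0],[100,-0.025,-0.001,0,0],[100,-0.01,-0.001,0,0],[100,0,0,0.01,0],[100,0,0,0.015,0],[100,0,0,0.015,0],[100,0,0,0,0]]'
python3 - <<'E'
from h import *
p,W,o=wrist(); print(o["tool_pos"])
for n,c,r,a,b in [("hopper",(436,-277),27,133,146),("mill",(436,-277),40,106,116)]:
    P=sel(W,c,r,a,b); print(n,*enc(P))
E
```

```text
clock: 14.83
tool_pos: [434.1, -268.9, 182.3]
tcp_rot: [-3.136, -0.005, 1.571]
ft_force: [-1.0, -0.1, -0.1]
grip_width: 1.0
grasp_force: 0.0
[ 434.10383888 -268.88014393  182.2714016 ]
hopper [ 435.8 -276.7] 22.2 [ 435.5 -274.8] 141.9 3001
mill [ 435.4 -276.2] 27.0 [ 435.3 -265. ] 113.2 1210
```

```bash
python3 -m handwheel '[[100,-0.007,0.0015,0,0],[100,0,0,0.01,0],[100,0,0,0.015,0],[100,0,0,0.015,0],[100,0,0,0.01,0],[100,0,0,0.005,0],[100,0,0,0,0],[100,0,0,0,0],[100,0,0,0,0],[100,0,0,0,0]]'
```

```text
clock: 15.72
tool_pos: [438.3, -280.0, 131.1]
tcp_rot: [3.14, 0.001, 1.57]
ft_force: [-0.5, -0.3, -0.0]
grip_width: 0.998
grasp_force: 0.0
```

```bash
python3 -m handwheel '[[100,0.0035,-0.0025,0,0],[100,0,0,0.005,0],[100,0,0,0.004,0],[100,0,0,0,0],[70,0,0,0,0],[50,0,0,0,0],[40,0,0,0,0],[30,0,0,0,0],[30,0,0,0,0],[30,0,0,0,0]]' 30
```

```text
clock: 16.55
tool_pos: [435.4, -276.3, 121.6]
tcp_rot: [3.141, 0.001, 1.57]
ft_force: [-0.1, 1.2, 2.9]
grip_width: 0.501
grasp_force: 30.7
```

```bash
python3 -m handwheel '[[30,0,0,-0.002,0],[30,0,0,-0.004,0],[30,0,0,-0.008,0],[30,0,0,-0.012,0],[30,0,0,-0.014,0],[30,0,0,-0.006,0],[30,0.01,0.001,0,0],[30,0.025,0.002,0,0],[30,0.035,0.003,0,0],[30,0.035,0.003,0,0]]' 40
python3 -m handwheel '[[30,0.035,0.003,0,0],[30,0.035,0.003,0,0],[30,0.035,0.003,0,0],[30,0.027,0.002,0,0],[30,0.018,0.002,0,0],[30,0.008,0,0,0],[30,0.003,0,0,0],[30,0,0,0,0],[30,0,0,0,0],[30,0,0,0,0]]'
python3 - <<'E'
from h import *
p,W,o=wrist(); print(o["tool_pos"],o["tcp_rot"],o["ft_force"])
P=sel(W,(458,-9),90,8,18); print("board",cv2.minAreaRect(P[:,:2].astype(np.float32)))
z=o["tool_pos"][2]+18.5; P=sel(W,o["tool_pos"],30,z-5,z+7); print("hopper top",*enc(P), P[:,2].max())
t=eyes.camera("top"); T=pts(t);
for k,c,r,a,b in [("mill",(436,-277),40,104,118),("cup",(436,-277),50,50,62)]: print(k,*enc(sel(T,c,r,a,b)))
E
```

```text
clock: 17.38
tool_pos: [443.8, -169.7, 166.8]
tcp_rot: [-3.141, -0.001, 1.567]
ft_force: [0.9, 0.9, -0.8]
grip_width: 0.499
grasp_force: 40.7
clock: 18.22
tool_pos: [457.4, -11.0, 167.2]
tcp_rot: [-3.141, 0.0, 1.569]
ft_force: [0.1, -0.1, -1.2]
grip_width: 0.502
grasp_force: 40.7
[457.39219816 -11.01693091 167.21293513] [-3.14141258e+00  4.18950265e-04  1.56856960e+00] [ 0.05189211 -0.10579283 -1.16017106]
board ((457.73675537109375, -7.8765106201171875), (110.55609130859375, 111.0008773803711), 69.04586029052734)
hopper top [457.3  -5.7] 28.2 [456.9  -8.3] 187.4 6221 192.67679769578442
mill [ 434.5 -276.6] 27.2 [ 434.8 -276.7] 107.6 476
cup [ 435.1 -276.4] 34.1 [ 436.7 -260.8] 54.1 189
```

```bash
python3 -m handwheel '[[30,0.003,0,0,0],[30,0,0,0.012,0],[30,0,0,0.02,0],[30,0,0,0.025,0],[30,0,0,0.025,0],[30,0,0,0.025,0],[30,0,0,0.018,0],[30,0,0,0.009,0],[30,0,0,0.003,0],[30,0,0,0,0]]'
python3 -m handwheel '[[30,0,0,0,0],[30,0,0,0.001,0],[30,0,0,0.001,0],[30,0,0,0.001,0],[30,0,0,0.0005,0],[30,0,0,0.0005,0],[30,0,0,0,0],[30,0,0,0,0],[30,0,0,0,0],[30,0,0,0,0]]'
```

```text
clock: 19.15
tool_pos: [457.4, -7.2, 29.9]
tcp_rot: [-3.14, -0.0, 1.569]
ft_force: [1.2, -0.6, -1.0]
grip_width: 0.5
grasp_force: 40.8
clock: 19.98
tool_pos: [457.4, -7.0, 26.3]
tcp_rot: [-3.142, 0.0, 1.57]
ft_force: [-0.5, 0.1, -1.7]
grip_width: 0.497
grasp_force: 40.8
```

```bash
python3 -m handwheel '[[30,0,0,0.0005,0],[30,0,0,0.0005,0],[30,0,0,0.0005,0],[30,0,0,0,0],[30,0,0,0,0],[30,0,0,0,0],[30,0,0,0,0],[30,0,0,0,0],[30,0,0,0,0],[30,0,0,0,0]]'
```

```text
clock: 20.82
tool_pos: [457.6, -7.0, 25.6]
tcp_rot: [3.141, 0.0, 1.57]
ft_force: [-1.8, 0.3, 10.0]
grip_width: 0.499
grasp_force: 41.7
```

Contact. Release, rise and return to the mill.

```bash
python3 -m handwheel '[[52,0,0,0,0],[56,0,0,0,0],[62,0,0,0,0],[75,0,0,0,0],[100,0,0,0,0],[100,0,0,0,0],[100,0,0,-0.015,0],[100,0,0,-0.035,0],[100,0,0,-0.04,0],[100,0,0,-0.04,0]]'
python3 -m handwheel '[[100,-0.02,-0.001,-0.02,0],[100,-0.035,-0.003,0,0],[100,-0.038,-0.003,0,0],[100,-0.038,-0.003,0,0],[100,-0.038,-0.003,0,0],[100,-0.038,-0.003,0,0],[100,-0.03,-0.003,0,0],[100,-0.018,-0.003,0,0],[100,0,0,0,0],[100,0,0,0,0]]'
python3 - <<'E'
from h import *
p,W,o=wrist(); print(o["tool_pos"],o["tcp_rot"])
for k,c,r,a,b in [("mill",(436,-277),40,106,118),("cup",(436,-277),50,50,62)]: print(k,*enc(sel(W,c,r,a,b)))
t=eyes.camera("top"); T=pts(t); print("hopper", *enc(sel(T,(457,-8),40,36,50)))
E
```

```text
clock: 21.65
tool_pos: [456.3, -6.9, 155.5]
tcp_rot: [-3.139, -0.0, 1.57]
ft_force: [1.1, 1.0, -0.5]
grip_width: 0.998
grasp_force: 0.0
clock: 22.48
tool_pos: [434.7, -262.6, 174.4]
tcp_rot: [-3.141, -0.001, 1.567]
ft_force: [-0.3, 0.5, -0.7]
grip_width: 1.0
grasp_force: 0.0
[ 434.72387127 -262.60888113  174.41591661] [-3.14100609e+00 -9.29594444e-04  1.56715270e+00]
mill [ 435.2 -276.8] 27.3 [ 435.5 -276. ] 110.3 4074
cup [ 435.9 -276.2] 34.0 [ 436.3 -258. ] 57.4 1116
hopper [456.   -7.7] 21.8 [455.8  -7.7] 43.2 242
```

```bash
python3 -m handwheel '[[100,-0.008,0.001,0,-0.003],[100,-0.006,0,0,0],[100,0,0,0.015,0],[100,0,0,0.025,0],[100,0,0,0.025,0],[100,0,0,0.02,0],[100,0,0,0.01,0],[100,0,0,0,0],[100,0,0,0,0],[100,0,0,0,0]]'
```

```text
clock: 23.42
tool_pos: [437.2, -276.6, 80.8]
tcp_rot: [3.14, 0.001, 1.573]
ft_force: [0.4, 0.2, 0.4]
grip_width: 1.005
grasp_force: 0.0
```

```bash
python3 -m handwheel '[[100,0,-0.0012,0,0],[90,0,0,0,0],[80,0,0,0,0],[70,0,0,0,0],[60,0,0,0,0],[50,0,0,0,0],[40,0,0,0,0],[40,0,0,0,0],[40,0,0,0,0],[40,0,0,0,0]]' 60
python3 -m handwheel '[[40,0,0,-0.002,0],[40,0,0,-0.002,0],[40,0,0,-0.004,0],[40,0,0,-0.008,0],[40,0,0,-0.01,0],[40,0,0,-0.01,0],[40,0,0,-0.008,0],[40,0,0,-0.004,0],[40,0,0,0,0],[40,0,0,0,0]]'
python3 - <<'E'
from h import *
p,W,o=wrist("pics/w8.png"); print(o["tool_pos"],o["ft_force"])
z=o["tool_pos"][2]
for k,c,r,a,b in [("mill",(436,-277),29,z+28,z+40),("cup",(436,-277),50,50,62),("mat",(637,-127),57,3,12)]: print(k,*enc(sel(W,c,r,a,b)))
E
```

```text
clock: 24.25
tool_pos: [435.6, -276.3, 80.7]
tcp_rot: [3.14, 0.001, 1.573]
ft_force: [0.4, 0.0, 6.4]
grip_width: 0.618
grasp_force: 62.1
clock: 25.08
tool_pos: [435.1, -276.1, 128.3]
tcp_rot: [3.141, 0.001, 1.573]
ft_force: [-0.3, -0.4, -3.9]
grip_width: 0.617
grasp_force: 63.8
[ 435.14928465 -276.10472391  128.29625624] [-0.25399169 -0.44895596 -3.89924867]
mill [ 435.8 -276.2] 28.9 [ 435.1 -274. ] 157.9 10213
cup [ 435.4 -276.2] 34.2 [ 435.8 -259.9] 54.7 2831
mat [ 637. -127.] 57.0 [ 632.6 -130.5] 8.2 7296
```

View pics/w8.png

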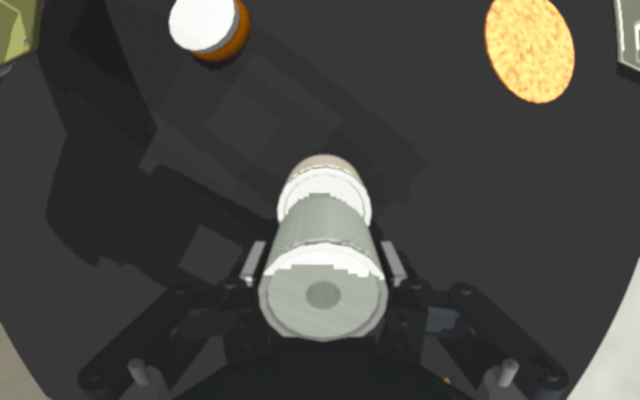

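The mill is free at (323,290), the cup stayed at (323,190), and the mat is at (530,45). Carrying the mill to the mat.

```bash
python3 -m handwheel '[[40,0.01,0.013,0,-0.002],[40,0.018,0.024,0,0],[40,0.02,0.027,0,0],[40,0.02,0.027,0,0],[40,0.02,0.027,0,0],[40,0.02,0.027,0,0],[40,0.017,0.023,0,0],[40,0.012,0.017,0,0],[40,0.008,0.01,0,0],[40,0.003,0.003,0,0]]'
python3 -m handwheel '[[40,0,0,0,0],[40,0,0,0,0],[40,0,0,0,0],[40,0,0,0,0],[40,0,0,0.005,0],[40,0,0,0.01,0],[40,0,0,0.01,0],[40,0,0,0.005,0],[40,0,0,0,0],[40,0,0,0,0]]'
python3 - <<'E'
from h import *
p,W,o=wrist(); print(o["tool_pos"],o["tcp_rot"])
f=p["frame"].astype(int); m=(f[...,2]-f[...,0]>50)
for name,WW,fr in (("w",W,f),):
    g=(np.hypot(WW[...,0]-637,WW[...,1]+126)<75)&m&(WW[...,2]<14)&(WW[...,2]>2); P=WW[g]; print(P.min(0),P.max(0),(P.min(0)+P.max(0))/2,len(P))
t=eyes.camera("scene");W=pts(t); f=t["frame"].astype(int)
g=(np.hypot(W[...,0]-637,W[...,1]+126)<75)&(f[...,2]-f[...,0]>50)&(W[...,2]<14)&(W[...,2]>2); P=W[g]; print(enc(P),(P.min(0)+P.max(0))/2)
W=np.load("top.npy"); f=cv2.imread("pics/top0.png").astype(int)
g=(np.hypot(W[...,0]-637,W[...,1]+126)<75)&(f[...,2]-f[...,0]>50)&(W[...,2]<14)&(W[...,2]>2); P=W[g]; print("top",enc(P),(P.min(0)+P.max(0))/2)
# plate edge via image: ellipse later
cv2.imwrite("pics/w9.png",p["frame"])
E
```

```text
clock: 25.97
tool_pos: [633.8, -125.8, 126.8]
tcp_rot: [-3.141, -0.001, 1.577]
ft_force: [0.1, 0.5, -4.1]
grip_width: 0.62
grasp_force: 64.1
clock: 26.8
tool_pos: [631.7, -127.1, 96.7]
tcp_rot: [-3.139, -0.001, 1.575]
ft_force: [-0.6, 0.3, -3.5]
grip_width: 0.617
grasp_force: 64.1
[ 631.74759678 -127.12254968   96.65594262] [-3.13949050e+00 -5.44927339e-04  1.57477018e+00]
[ 578.794779   -160.81165591    2.02084073] [697.77961687 -67.6170467   10.48177045] [ 638.28719794 -114.2143513     6.25130559] 10952
(array([ 639.6, -128.5]), 59.3, array([ 643.4, -129.4]), np.float64(6.8), 1159) [ 639.02944422 -127.72345324    7.82191006]
top (array([ 637.1, -125.9]), 58.9, array([ 635.8, -124.8]), np.float64(5.1), 1698) [ 636.85709914 -124.80967379    6.77480453]
```

View pics/w9.png

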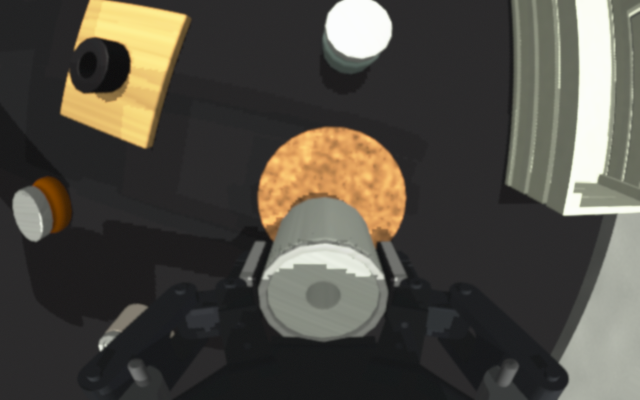

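The hopper stands on the board at (98,65) and the mill is over the mat, whose visible centre is near (332,195). The mat centre is at (638,-126), so I need 6 mm more in x.

```bash
python3 -m handwheel '[[40,0.001,0.006,0,0.004],[40,0,0,0.005,0],[40,0,0,0.01,0],[40,0,0,0.012,0],[40,0,0,0.012,0],[40,0,0,0.01,0],[40,0,0,0.006,0],[40,0,0,0.003,0],[40,0,0,0,0],[40,0,0,0,0]]'
python3 -m handwheel '[[40,0,0,0,0],[40,0,0,0.0005,0],[40,0,0,0.0005,0],[40,0,0,0.0005,0],[40,0,0,0.0005,0],[40,0,0,0.0005,0],[40,0,0,0.0005,0],[40,0,0,0,0],[40,0,0,0,0],[40,0,0,0,0]]'
```

```text
clock: 27.73
tool_pos: [638.5, -126.3, 39.6]
tcp_rot: [-3.141, -0.0, 1.571]
ft_force: [-0.4, -0.4, -5.1]
grip_width: 0.619
grasp_force: 64.1
clock: 28.57
tool_pos: [638.4, -126.3, 36.8]
tcp_rot: [-3.142, 0.0, 1.571]
ft_force: [-0.1, -0.1, -4.4]
grip_width: 0.624
grasp_force: 64.1
```

```bash
python3 -m handwheel '[[40,0,0,0.0005,0],[40,0,0,0.0005,0],[40,0,0,0.0005,0],[40,0,0,0.0005,0],[40,0,0,0.0005,0],[40,0,0,0,0],[40,0,0,0,0],[40,0,0,0,0],[40,0,0,0,0],[40,0,0,0,0]]'
```

```text
clock: 29.4
tool_pos: [638.4, -126.2, 34.8]
tcp_rot: [3.141, 0.0, 1.571]
ft_force: [-1.6, -0.3, 4.7]
grip_width: 0.618
grasp_force: 64.8
```

```bash
python3 -m handwheel '[[64,0,0,0,0],[68,0,0,0,0],[75,0,0,0,0],[90,0,0,0,0],[100,0,0,0,0],[100,0,0,0,0],[100,0,0,-0.015,0],[100,0,0,-0.03,0],[100,0,0,-0.04,0],[100,0,0,-0.02,0]]'
python3 -m handwheel '[[100,-0.01,-0.013,0,0],[100,-0.019,-0.026,0,0],[100,-0.02,-0.027,0,0],[100,-0.02,-0.027,0,0],[100,-0.02,-0.027,0,0],[100,-0.02,-0.027,0,0],[100,-0.017,-0.023,0,0],[100,-0.013,-0.017,0,0],[100,-0.007,-0.01,0,0],[100,-0.003,-0.004,0,0]]'
python3 -m handwheel '[[100,0,0,0,0],[100,0,0,0,0],[100,0,0,0,0],[100,0,0,0.01,0],[100,0,0,0.01,0],[100,0,0,0.01,0],[100,0,0,0,0],[100,0,0,0,0],[100,0,0,0,0],[100,0,0,0,0]]'
python3 - <<'E'
from h import *
p,W,o=wrist(); print(o["tool_pos"],o["tcp_rot"])
print("cup",*enc(sel(W,(436,-277),50,48,64)))
t=eyes.camera("top"); T=pts(t); print("cup top",*enc(sel(T,(436,-277),50,50,62))); print("mill", *enc(sel(T,(638,-126),40,60,72)))
E
```

```text
clock: 30.23
tool_pos: [640.2, -126.7, 143.1]
tcp_rot: [3.137, 0.001, 1.571]
ft_force: [0.6, -0.2, 2.0]
grip_width: 1.001
grasp_force: 0.0
clock: 31.07
tool_pos: [436.0, -276.1, 139.4]
tcp_rot: [-3.141, 0.0, 1.569]
ft_force: [1.2, -1.4, 0.3]
grip_width: 1.004
grasp_force: 0.0
clock: 31.9
tool_pos: [437.7, -275.4, 109.4]
tcp_rot: [3.141, 0.0, 1.571]
ft_force: [0.9, 0.3, 0.7]
grip_width: 1.0
grasp_force: 0.0
[ 437.68338614 -275.39234719  109.38319029] [3.14131912e+00 2.31903291e-04 1.57082784e+00]
cup [ 435.4 -276.8] 34.2 [ 435.5 -275.4] 54.4 7725
cup top [ 434.6 -275.7] 33.7 [ 434.7 -271.9] 52.5 468
mill [ 637.7 -125.9] 27.7 [ 637.3 -126.3] 62.4 331
```

```bash
python3 -m handwheel '[[100,-0.001,-0.002,0,0],[100,0,0,0,0],[100,0,0,0.01,0],[100,0,0,0.02,0],[100,0,0,0.02,0],[100,0,0,0.02,0],[100,0,0,0.012,0],[100,0,0,0.005,0],[100,0,0,0,0],[100,0,0,0,0]]'
python3 -m handwheel '[[90,0,0,0,0],[80,0,0,0,0],[75,0,0,0,0],[70,0,0,0,0],[60,0,0,0,0],[60,0,0,0,0],[60,0,0,0,0],[60,0,0,0,0],[60,0,0,0,0],[60,0,0,0,0]]' 60
```

```text
clock: 32.83
tool_pos: [435.4, -276.3, 22.1]
tcp_rot: [-3.141, -0.0, 1.571]
ft_force: [0.4, 0.2, 0.4]
grip_width: 1.001
grasp_force: 0.0
clock: 33.67
tool_pos: [436.0, -276.8, 23.6]
tcp_rot: [3.14, 0.002, 1.571]
ft_force: [-0.7, 0.2, 6.0]
grip_width: 0.784
grasp_force: 66.8
```

```bash
python3 -m handwheel '[[60,0,0,-0.002,0],[60,0,0,-0.004,0],[60,0,0,-0.01,0],[60,0,0,-0.016,0],[60,0,0,-0.02,0],[60,0,0,-0.02,0],[60,0,0,-0.015,0],[60,0.005,0.002,-0.008,0],[60,0.015,0.007,0,0],[60,0.025,0.011,0,0]]' 70
python3 -m handwheel '[[60,0.034,0.015,0,0],[60,0.034,0.015,0,0],[60,0.034,0.015,0,0],[60,0.034,0.015,0,0],[60,0.034,0.015,0,0],[60,0.034,0.015,0,0],[60,0.034,0.015,0,0],[60,0.034,0.015,0,0],[60,0.03,0.013,0,0],[60,0.02,0.009,0,0]]'
python3 -m handwheel '[[60,0.012,0.005,0,0],[60,0.006,0.003,0,0],[60,0,0,0,0],[60,0,0,0,0],[60,0,0,0,0],[60,0,0,0,0],[60,0,0,0,0],[60,0,0,0,0],[60,0,0,0,0],[60,0,0,0,0]]'
python3 - <<'E'
from h import *
p,W,o=wrist(); print(o["tool_pos"],o["tcp_rot"])
cv2.imwrite("pics/w10.png",p["frame"])
P=sel(W,(604,127),105,12,24); print("body",cv2.minAreaRect(P[:,:2].astype(np.float32)))
g=(np.hypot(W[...,0]-615,W[...,1]-127)<75)&(W[...,2]>25.3)&(W[...,2]<34);g=cv2.morphologyEx(g.astype(np.uint8),cv2.MORPH_OPEN,np.ones((5,5)))>0
P=W[g]; print("plate",enc(P),P.min(0),P.max(0))
# plate edge in original top depth
T=np.load("top.npy"); g=((np.hypot(T[...,0]-612,T[...,1]-127)<75)&(T[...,2]>23.2)&(T[...,2]<34)).astype(np.uint8); g=cv2.morphologyEx(g,cv2.MORPH_OPEN,np.ones((5,5)))>0
P=T[g]; print("top",enc(P),(P.min(0)+P.max(0))/2,P.max(0)-P.min(0))
S=np.load("scene.npy"); g=((np.hypot(S[...,0]-615,S[...,1]-127)<75)&(S[...,2]>24.3)&(S[...,2]<34)).astype(np.uint8); g=cv2.morphologyEx(g,cv2.MORPH_OPEN,np.ones((5,5)))>0
P=S[g]; print("scn",enc(P),(P.min(0)+P.max(0))/2,P.max(0)-P.min(0))
E
```

```text
clock: 34.5
tool_pos: [455.7, -232.5, 118.4]
tcp_rot: [3.14, 0.002, 1.568]
ft_force: [-0.3, -0.6, -4.2]
grip_width: 0.782
grasp_force: 78.8
clock: 35.33
tool_pos: [597.9, 94.6, 117.1]
tcp_rot: [-3.142, -0.001, 1.573]
ft_force: [-0.0, -1.1, -3.8]
grip_width: 0.778
grasp_force: 78.9
clock: 36.17
tool_pos: [605.4, 108.4, 117.4]
tcp_rot: [3.142, 0.0, 1.57]
ft_force: [-0.2, 0.4, -2.8]
grip_width: 0.782
grasp_force: 78.9
[605.39058992 108.35939633 117.38542753] [3.14158676e+00 3.39054468e-05 1.57022881e+00]
body ((603.8272094726562, 129.97792053222656), (150.96713256835938, 127.97889709472656), 2.7035789489746094)
plate (array([616. , 129.4]), 55.4, array([618.2, 144.5]), np.float64(28.1), 11085) [561.28239862  90.85524716  25.32806721] [670.7249809  183.78169679  30.53797684]
top (array([658.3, 137.3]), 8.4, array([658.3, 137.2]), np.float64(25.8), 35) [658.32789052 137.24118188  27.01874554] [14.36838279  9.56435537  6.92717707]
scn (array([617.2, 127. ]), 55.9, array([621.4, 125.8]), np.float64(27.3), 485) [623.35292669 126.72257512  28.49700516] [ 94.03579635 110.90900161   8.36617427]
```

View pics/w10.png

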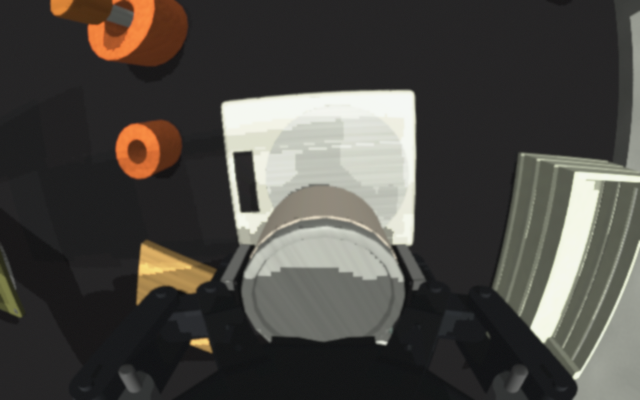

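The cup is held at (323,280) over the scale. The plate centre is near (338,165), and the shaft stands in the pot at (115,15). The plate is at (616,129), so I'll centre and lower.

```bash
python3 -m handwheel '[[60,0.01,0.005,0,0],[60,0.0105,0.0055,0,0],[60,0,0,0.006,0],[60,0,0,0.012,0],[60,0,0,0.014,0],[60,0,0,0.014,0],[60,0,0,0.01,0],[60,0,0,0.006,0],[60,0,0,0.003,0],[60,0,0,0,0]]'
python3 -m handwheel '[[60,0,0,0,0],[60,0,0,0.0005,0],[60,0,0,0.0005,0],[60,0,0,0.0005,0],[60,0,0,0.0005,0],[60,0,0,0.0005,0],[60,0,0,0,0],[60,0,0,0,0],[60,0,0,0,0],[60,0,0,0,0]]'
```

```text
clock: 37.05
tool_pos: [615.6, 129.4, 51.5]
tcp_rot: [-3.14, 0.0, 1.571]
ft_force: [0.2, -0.6, -2.9]
grip_width: 0.78
grasp_force: 78.9
clock: 37.88
tool_pos: [615.9, 129.3, 49.8]
tcp_rot: [3.142, 0.0, 1.571]
ft_force: [0.6, 0.2, -2.8]
grip_width: 0.782
grasp_force: 78.9
```

```bash
python3 -m handwheel '[[60,0,0,0.0005,0],[60,0,0,0.0005,0],[60,0,0,0.0005,0],[60,0,0,0,0],[60,0,0,0,0],[60,0,0,0,0],[60,0,0,0,0],[60,0,0,0,0],[60,0,0,0,0],[60,0,0,0,0]]'
```

```text
clock: 38.72
tool_pos: [615.9, 129.3, 49.7]
tcp_rot: [3.141, -0.0, 1.571]
ft_force: [-2.6, 0.4, 6.1]
grip_width: 0.778
grasp_force: 80.0
```

```bash
python3 -m handwheel '[[80,0,0,0,0],[84,0,0,0,0],[90,0,0,0,0],[100,0,0,0,0],[100,0,0,0,0],[100,0,0,0,0],[100,0,0,-0.01,0],[100,0,0,-0.03,0],[100,0,0,-0.04,0],[100,0,0,-0.04,0]]'
python3 -m handwheel '[[100,0,0,-0.035,0],[100,-0.02,0,-0.03,0],[100,-0.03,-0.005,0,0],[100,-0.03,-0.005,0,0],[100,-0.03,-0.005,0,0],[100,-0.015,0,0,0],[100,0,0,0,0],[100,0,0,0,0],[100,0,0,0,0],[100,0,0,0,0]]'
python3 - <<'E'
from h import *
p,W,o=wrist(); s=eyes.camera("scene"); S=pts(s); t=eyes.camera("top"); T=pts(t)
print(o["tool_pos"],o["ft_force"])
for n,c,r,a,b in [("grip",(460,258),25,108,130),("hopper",(458,-8),32,38,50),("mill",(638,-126),36,60,72),("cup",(616,129),45,74,90),("shaker",(650,-10),30,64,76),("can",(692,337),45,70,84)]:
    for k,X in(("w",W),("s",S),("t",T)):
        P=sel(X,c,r,a,b)
        if len(P)>10: print(n,k,*enc(P))
cv2.imwrite("pics/end.png",s["frame"])
E
```

```text
clock: 39.55
tool_pos: [614.9, 129.1, 169.1]
tcp_rot: [-3.139, 0.0, 1.571]
ft_force: [1.1, 0.0, 0.1]
grip_width: 0.999
grasp_force: 0.0
clock: 40.38
tool_pos: [601.1, 5.5, 233.2]
tcp_rot: [-3.141, -0.001, 1.572]
ft_force: [0.3, -0.0, -0.1]
grip_width: 1.001
grasp_force: 0.0
[601.09513484   5.46203616 233.22136489] [ 0.28866325 -0.00860186 -0.1292069 ]
grip s [462.  258.1] 12.2 [463.2 256.7] 119.0 54
grip t [456.6 261.2] 11.9 [456.9 260.2] 119.6 111
hopper w [457.9  -8.1] 22.3 [459.2  -6.9] 45.7 878
hopper s [457.6 -13.9] 26.4 [461.3 -11.3] 44.3 125
hopper t [456.   -7.9] 21.9 [455.8  -7.5] 42.9 235
mill w [ 638.2 -126.9] 27.6 [ 638.  -125.9] 64.4 1381
mill s [ 641.1 -129.4] 29.1 [ 639.9 -128.6] 63.9 278
mill t [ 636.9 -106.3] 16.7 [ 637.  -103.9] 64.1 37
cup w [615.7 128.8] 34.0 [615.5 128.8] 80.4 4066
cup s [616.4 128.8] 37.3 [618.  126.2] 79.9 339
cup t [613.7 129.5] 34.0 [614.  129.4] 78.1 709
shaker w [649.2  -8.9] 17.7 [648.5  -7.9] 72.0 907
shaker s [651.9 -10.1] 19.5 [652.9 -12.6] 70.4 119
can s [693.1 334.9] 32.7 [696.5 334.3] 75.8 230
can t [691.6 338.8] 30.6 [691.5 338.4] 74.0 563
```

View pics/end.png

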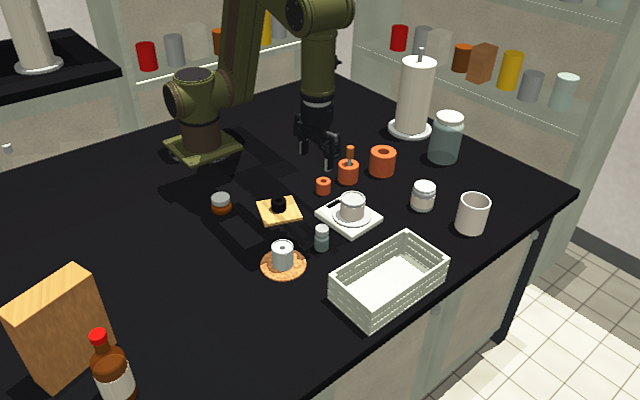

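The final view shows the shaft in the middle pot at (349,160), the hopper on the board at (278,204) and the mill on the mat at (282,255). The cup is on the scale at (351,205), and the shaker and can are where they were.

```bash
python3 -c "from bench import ctrl; print(ctrl.sign_off())"
```

```text
the job is handed in; nothing more can be done
None
```

The job is handed in at about 40 s of the 112 s: the shaft is in the middle pot, the hopper on the board, the mill on the mat and the cup on the scale, all upright and centred to within about 2 mm, with the shaker and can unmoved.

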